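# Put the mixing pots away as one closed nest

### The arm

A 7-joint arm with a two-finger parallel gripper is mounted at the origin on the work surface; the furniture and walls round the work are solid. World frame = base frame: x ahead of the robot, y to its left, z up, the work surface at z = 0. Lengths are in m, angles in rad, forces in N, time in s.
With the tool pointing down it reaches from about 0.4 to 0.85 m from the base axis. Payload 10.4 kg.
Tool frame: the origin (TCP) lies between the finger pads; the fingertips stand r.nose_length ahead of it and the grasp point (between the pads) lies 6 mm ahead of it (r.nose_length is the distance from the TCP to the fingertips, in m); z points along the fingers, x is the direction in which the jaws open and shut, and the axes are right-handed (so a half turn about z gives the same grasp; the last joint's range is limited). The gripper opens to 87 mm and grips with 3 to 60 N. Pads are 19 mm wide; open, the fingers measure 117 mm over their backs; the gripper's body (75 mm by 190 mm) begins 51 mm behind the grasp point.
Start: joints at [1.255, 0.332, -0.065, 1.46, 0.022, 1.35, -0.088], TCP at [0.18, -0.598, 0.208] pointing down, gripper open.
Joint ranges: [-2.6, 2.6], [-0.5, 2.12], [-1.47, 1.34], [0.16, 2.42], [-1.27, 4.41], [0.06, 2.06], [-2.6, 2.6]. Speed limits (rad/s): [2.22, 2.22, 2.79, 2.79, 3.14, 3.14, 3.14].

### API

Orientations are given as a unit quaternion [x, y, z, w].
In Python, from bench import r gives the robot as it stands. The module is installed in compiled form; this text tells all that it offers.
- The arm moves only by the shell command python3 -m creep 'ROWS' [OPENING] [FORCE]. ROWS is JSON, a list of rows, each an object of numbers: "x", "y", "z": the shift along the world's x, y, z in m; "spin": the turn about the world's z in degrees. In form: [{"x": .., "y": .., "z": .., "spin": ..}, ...]. A call has 1 to 12 rows; each row is the pose to reach, as a shift and turn from the pose commanded when the call began; what a row does not reach only later rows make up. A row lasts 1/8 s, in which the tool goes at most 62.5 mm and 10.7 degrees, less where a joint would pass 70% of its speed; a pose out of reach is approached as far as the arm can. A call with a gripper value outside its range is refused whole. OPENING is the finger opening in m, from 0 to 0.087, set as the call begins (- or left out, the last holds). The fingers move at their own pace and stop on an object; FORCE is the grip in N (left out, the last holds). Time passes only in rows, so rows that repeat a pose let the fingers close. It gives the time, the measured TCP pose, the force and the opening at its end, in the units of the state.
- r.read_state(): the state, without advancing time (a new reading comes with each control period).
- r.camera(name): name is "scene" or "top" or "wrist"; returns a dict with "pixels" (384x512x3 uint8, blue, green, red), "z_map" (384x512 float32, m along the optical axis (not along the pixel's ray), 0 where there is no reading), "K" (3x3 intrinsics, pixels), "k1" (the pictures are not rectified: a ray, as slopes to the right and down, at radius r is drawn at 1 + k1 r^2 times it, then the intrinsics apply), "R" (3x3) and "t" (3): a world point X has camera coordinates R X + t. Camera axes: x right, y down, z forward; pixel columns grow to the right and rows downward; lengths in m; the calibration is good to about 2 mm. A picture is of the moment at which its call begins.
- r.close_job(): hands the job in, once; it reports no verdict.
The state is a dict: "time": time; "joint_positions": joint angles; "joint_vel": joint speeds; "joint_torque": joint torques, N m; "ee_pos": TCP position; "eef_rot": TCP orientation; "ft_force": force on the tool from outside, world axes, zero at the start; "torque": the same for the moment, N m; "width": finger opening in m.
Only numpy, scipy, OpenCV 4.12 (cv2) and the standard library are available. Lean on these libraries where they do the work, as an engineer would, in place of code of your own. Each camera call takes 0.05 s, during which the arm holds its last target. There are 200 camera calls.

### The job

The glue-up is finished and sanding comes next, so put the three clean metal mixing pots away dust-tight: nest the medium pot in the large one and the small pot in the medium one, each with its flange resting all round on the rim beneath it, and close the nest with the lid, seated level on the small pot's rim. Build the nest where the large pot stands, lower each piece into place rather than letting it drop, and leave the glue bottle, sanding block and wax tin alone.

Things in the scene. Friction and masses are not known exactly. Their poses are not given: they have to be found in the camera images.
- large_pot: Large open plain grey metal pot, 104 mm high; origin at its underside's centre, z up. Tapered body, 72 mm across at the foot, 80 under the flange; flat flange 90 mm across, 4 thick, underside at z 70; above it a straight neck, 78 mm outside, 72 inside, 30 high. Wall 3 mm, inner floor at z 4. It stays where it stands.
- medium_pot: Medium open plain grey metal pot, 90 mm high; origin at its underside's centre, z up. Tapered body, 60 mm across at the foot, 68 under the flange; flat flange 78 mm across, 4 thick, underside at z 56; above it a straight neck, 66 mm outside, 60 inside, 30 high. Wall 3 mm, inner floor at z 4. Grip it round the neck. Nested, its origin is 48 mm above the large pot's.
- small_pot: Small open plain grey metal pot, 76 mm high; origin at its underside's centre, z up. Tapered body, 48 mm across at the foot, 56 under the flange; flat flange 66 mm across, 4 thick, underside at z 42; above it a straight neck, 54 mm outside, 48 inside, 30 high. Wall 3 mm, inner floor at z 4. Grip it round the neck. Nested, its origin is 48 mm above the medium pot's.
- lid: Round metal lid, 58 mm across, black knob on top; origin at its underside's centre, z up. A plug 44 mm across (bevelled to 39 at its foot), z 0 to 8, fits inside the small pot's neck; the disc, z 8 to 12, rests on the rim; the knob, 22 mm across, z 18 to 42. Starts on the bench, knob up, on its plug. Seated, its origin is 68 mm above the small pot's.
- glue_bottle: Cream wood-glue bottle with a red nozzle, 58 mm across, 186 mm high, standing; origin at the centre of its underside. A bystander.
- sanding_block: Brown cork sanding block, 125 (its x) x 88 x 34 mm high; origin at the centre of its underside. A bystander.
- wax_tin: Flat round tin of paste wax, white with a red cover, 70 mm across, 43 mm high; origin at the centre of its underside. A bystander.

How it is judged:
At the end, for the whole second after the job is handed in: Medium pot nested in large, small in medium, lid on small: each 48, 48 and 68 mm (within 3 mm) above the one beneath, centred within 5 mm, level within 0.06 rad, at rest; large pot upright on the bench, within 30 mm of its start (z of medium_pot in the frame of large_pot between 0.045 and 0.051 m and horizontal distance between medium_pot and large_pot below 0.005 m and angle between each of medium_pot, small_pot, lid's own z axis and vertical below 0.06 rad and linear speed of each of medium_pot, small_pot, lid below 0.02 m/s and z of small_pot in the frame of medium_pot between 0.045 and 0.051 m and horizontal distance between small_pot and medium_pot below 0.005 m and z of lid in the frame of small_pot between 0.065 and 0.071 m and horizontal distance between lid and small_pot below 0.005 m and angle between large_pot's own z axis and vertical below 0.05 rad and distance of large_pot from where it was at the start of the episode below 0.03 m and height (world z) of large_pot below 0.005 m); the robot touches nothing.
It fails at once if the medium pot is dropped: it falls freely faster than 0.6 m/s (a fall of about 2 cm) (linear speed of medium_pot above 0.6 m/s and contact force between medium_pot and anything else below 0.05 N).
It fails at once if the small pot is dropped: it falls freely faster than 0.6 m/s (a fall of about 2 cm) (linear speed of small_pot above 0.6 m/s and contact force between small_pot and anything else below 0.05 N).
It fails at once if the lid is dropped: it falls freely faster than 0.6 m/s (a fall of about 2 cm) (linear speed of lid above 0.6 m/s and contact force between lid and anything else below 0.05 N).
It fails at once if the glue bottle, sanding block or wax tin is moved by more than 25 mm (distance of any of glue_bottle, sanding_block, wax_tin from where it was at the start of the episode above 0.025 m).
It also fails if it takes over 72 s, if anything falls off the work surface, if the arm or the gripper's body presses on something with over 40 N, if the wrist force passes 120 N, or if a joint passes its speed limit or range.

## Working session

There is one attempt and no reset: what is moved stays moved. The work goes in short steps, Python scripts to look and compute and a shell command to move; the robot and the scene stay as the last step left them, time stands still between calls to the robot, and variables do not carry over. Pictures are saved under pics/ and viewed, about 8 in all and at most 12, crops included, and the job is handed in when it is done.

```bash
mkdir -p pics; cat > h.py <<'E'
import numpy as np, cv2
from bench import r
def cloud(c):
    K=c["K"];k=c["k1"];h,w=c["z_map"].shape
    u,v=np.meshgrid(np.arange(w),np.arange(h))
    xd=(u-K[0,2])/K[0,0];yd=(v-K[1,2])/K[1,1];x,y=xd.copy(),yd.copy()
    for _ in range(8):
        f=1+k*(x*x+y*y);x=xd/f;y=yd/f
    z=c["z_map"];P=np.stack([x*z,y*z,z],-1)
    W=(P-c["t"])@c["R"]
    W[z<=0]=np.nan
    return W
E
python3 - <<'E'
from h import *
s=r.read_state();print({k:np.round(v,3) for k,v in s.items()},r.nose_length)
ims=[]
for n in("top","scene"):
    c=r.camera(n);np.savez(n+".npz",**c);ims.append(c["pixels"])
    print(n,c["K"][0,0],c["k1"],(-c["R"].T@c["t"]).round(3))
cv2.imwrite("pics/top.png",ims[0]);cv2.imwrite("pics/scene.png",ims[1])
E
```

```text
{'time': np.float64(0.0), 'joint_positions': array([ 1.255,  0.333, -0.065,  1.461,  0.022,  1.35 , -0.088]), 'joint_vel': array([ 0.001, -0.   ,  0.   , -0.001,  0.001, -0.001,  0.   ]), 'joint_torque': array([ 1.0000e-03, -6.2324e+01,  2.5000e-02, -3.8990e+01, -6.1000e-02,
        4.0000e-02,  0.0000e+00]), 'ee_pos': array([ 0.18 , -0.598,  0.207]), 'eef_rot': array([ 0.803, -0.596, -0.001, -0.   ]), 'ft_force': array([-0.67 , -0.401, -0.042]), 'torque': array([-0.01 ,  0.02 , -0.052]), 'width': np.float64(0.087)} 0.025
top 412.95133384707873 -0.006328776325785542 [0.307 0.009 1.207]
scene 425.4524701993468 -0.0700804293597879 [-0.242  0.724  0.791]
```

View pics/top.png

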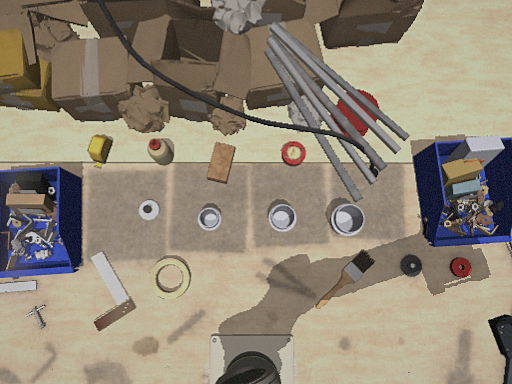

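View pics/scene.png

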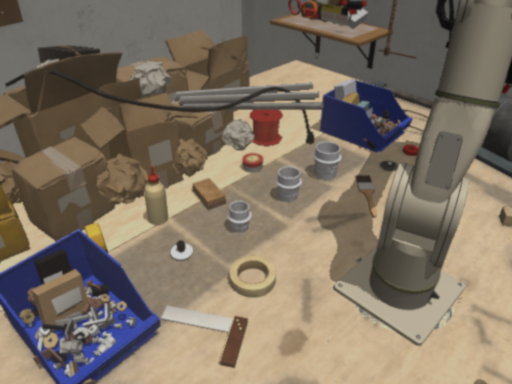

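The top view shows the lid at (149,210), the small pot at (209,217), the medium at (283,216) and the large at (348,219). The bottle (160,150), block (221,162) and wax tin (293,153) stand behind them, and pipes lie over the upper right (355,190). Next I'll get positions from depth.

```bash
python3 - <<'E'
from h import *
W={n:cloud(np.load(n+".npz")) for n in("top","scene")}
px=dict(lid=(149,210,.030,.044),small=(209,217,.07,.08),med=(283,216,.084,.094),large=(348,219,.098,.108))
T=W["top"]
for k,(u,v,a,b) in px.items():
    c=np.nanmedian(T[v-3:v+4,u-3:u+4].reshape(-1,3),0)
    for n in W:
        P=W[n].reshape(-1,3);P=P[np.hypot(*(P[:,:2]-c[:2]).T)<.065]
        m=(P[:,2]>a)&(P[:,2]<b);Q=P[m]
        (ctr,rad)=cv2.minEnclosingCircle(Q[:,:2].astype(np.float32)) if len(Q)>3 else ((0,0),0)
        print(k,n,len(Q),np.round(ctr,4),round(rad*2,4),"mean",Q[:,:2].mean(0).round(4),"zmax",P[:,2].max().round(3))
for k,u,v in(("bottle",158,150),("block",221,162),("wax",293,153),("pipe end",355,190),("pipe2",372,175),("pipe tip",400,135)):
    print(k,np.nanmedian(T[v-2:v+3,u-2:u+3].reshape(-1,3),0).round(3))
P=np.concatenate([w.reshape(-1,3) for w in W.values()])
for y in np.arange(-.5,.45,.1):
    q=P[(abs(P[:,1]-y)<.05)&(P[:,0]>.45)&(P[:,0]<.8)]
    print("y%.1f"%y,[(round(x,2),round(float(np.nanmax(q[abs(q[:,0]-x)<.025][:,2],initial=0)),2)) for x in np.arange(.5,.8,.05)])
E
```

```text
lid top 49 [0.4635 0.3002] 0.0229 mean [0.4633 0.2989] zmax 0.046
lid scene 60 [0.4637 0.3005] 0.0248 mean [0.4608 0.3016] zmax 0.045
small top 73 [0.435  0.1203] 0.0544 mean [0.435  0.1207] zmax 0.081
small scene 81 [0.4323 0.1193] 0.0567 mean [0.4307 0.1204] zmax 0.077
med top 89 [ 0.4367 -0.0844] 0.0662 mean [ 0.4366 -0.0857] zmax 0.096
med scene 87 [ 0.4346 -0.0837] 0.0724 mean [ 0.4335 -0.0823] zmax 0.09
large top 127 [ 0.43   -0.2631] 0.0795 mean [ 0.4306 -0.2631] zmax 0.265
large scene 78 [ 0.4312 -0.2609] 0.082 mean [ 0.4289 -0.2605] zmax 0.264
bottle [0.61  0.252 0.126]
block [0.602 0.089 0.032]
wax [ 0.629 -0.122  0.036]
pipe end [ 0.48  -0.244  0.249]
pipe2 [ 0.514 -0.281  0.261]
pipe tip [ 0.626 -0.371  0.22 ]
y-0.5 [(np.float64(0.5), 0.16), (np.float64(0.55), 0.16), (np.float64(0.6), 0.16), (np.float64(0.65), 0.16), (np.float64(0.7), 0.01), (np.float64(0.75), 0.01), (np.float64(0.8), 0.01)]
y-0.4 [(np.float64(0.5), 0.01), (np.float64(0.55), 0.08), (np.float64(0.6), 0.26), (np.float64(0.65), 0.23), (np.float64(0.7), 0.1), (np.float64(0.75), 0.1), (np.float64(0.8), 0.01)]

[... 769 characters left out ...]
, (np.float64(0.55), 0.04), (np.float64(0.6), 0.04), (np.float64(0.65), 0.27), (np.float64(0.7), 0.3), (np.float64(0.75), 0.3), (np.float64(0.8), 0.3)]
y0.2 [(np.float64(0.5), 0.01), (np.float64(0.55), 0.01), (np.float64(0.6), 0.16), (np.float64(0.65), 0.15), (np.float64(0.7), 0.32), (np.float64(0.75), 0.34), (np.float64(0.8), 0.3)]
y0.3 [(np.float64(0.5), 0.04), (np.float64(0.55), 0.01), (np.float64(0.6), 0.19), (np.float64(0.65), 0.16), (np.float64(0.7), 0.18), (np.float64(0.75), 0.35), (np.float64(0.8), 0.36)]
y0.4 [(np.float64(0.5), 0.01), (np.float64(0.55), 0.01), (np.float64(0.6), 0.07), (np.float64(0.65), 0.07), (np.float64(0.7), 0.15), (np.float64(0.75), 0.2), (np.float64(0.8), 0.2)]
```

```bash
python3 - <<'E'
from h import *
P=np.concatenate([cloud(np.load(n+".npz")).reshape(-1,3) for n in("top","scene")])
q=P[(P[:,2]>.12)&(P[:,2]<.5)&(P[:,0]>.38)&(P[:,0]<.64)&(P[:,1]>-.47)&(P[:,1]<0)]
for x in np.arange(.38,.64,.02):
    s=""
    for y in np.arange(0,-.46,-.02):
        m=q[(abs(q[:,0]-x)<.01)&(abs(q[:,1]-y)<.01)]
        s+="%4d"%(1000*np.median(m[:,2])) if len(m) else "   ."
    print("%.2f"%x,s)
print("     ","".join("%4d"%(1000*y) for y in np.arange(0,-.46,-.02)))
E
```

```text
0.38    .   .   .   .   .   .   .   .   .   .   .   .   .   .   .   .   .   .   .   .   .   .   .
0.40    .   .   .   .   .   .   .   .   .   .   .   .   .   .   .   .   .   .   .   .   .   .   .
0.42    .   .   .   .   .   .   .   .   .   .   .   .   .   .   .   .   .   .   .   .   .   .   .
0.44    .   .   .   .   .   .   .   .   .   .   .   .   .   .   .   .   .   .   .   .   .   .   .
0.46    .   .   .   .   .   .   .   .   .   .   .   . 246 246   .   .   .   .   .   .   .   .   .
0.48    .   .   .   .   .   .   .   .   .   .   . 239 247 248   .   .   .   .   .   .   .   .   .
0.50    .   .   .   .   .   .   .   .   .   .   . 240 245 256 260 257   .   .   .   .   .   .   .
0.52    .   .   .   .   .   .   .   .   .   . 234 241 240 255 260   .   .   .   .   .   .   .   .
0.54    .   .   .   .   .   .   .   .   .   . 234 238 251 256 256 232 236   .   .   .   .   .   .
0.56    .   .   .   .   .   .   .   .   . 223 233 233 250 254 226 235 145   .   .   .   .   .   .
0.58    .   .   .   .   .   .   .   .   . 227 232 244 250 233 230 229 142 247 250   .   .   .   .
0.60    .   .   .   .   .   .   .   . 221 228 271 249 254 231 231 230 243 249 250   .   .   .   .
0.62    .   .   . 257 258 262 266 270 226 271 243 242 220 227 227 240 246 247 216 222 221   .   .
         0 -20 -40 -60 -80-100-120-140-160-180-200-220-240-260-280-300-320-340-360-380-400-420-440
```

```bash
python3 - <<'E'
from h import *
a=cv2.imread("pics/scene.png")[60:230,150:420];cv2.imwrite("pics/sc.png",cv2.resize(a,None,fx=2.9,fy=2.9,interpolation=cv2.INTER_CUBIC))
E
```

```text
(no output)
```

View pics/sc.png

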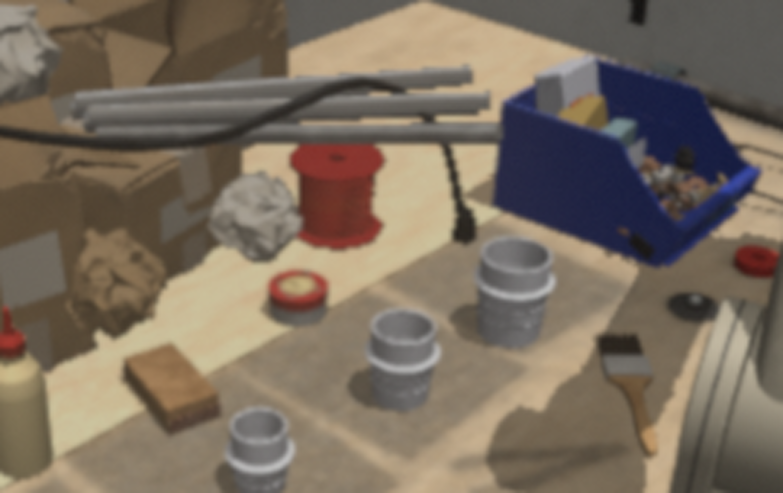

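The scene crop shows the pipe bundle and cable overhanging just behind the large pot (515,290). The nearest pipe end is close to the pot's axis, at z of about 0.24. I'll measure that end and check the shape of the hand.

```bash
python3 - <<'E'
from h import *
for n in("top","scene"):
    P=cloud(np.load(n+".npz")).reshape(-1,3)
    q=P[(P[:,2]>.15)&(P[:,2]<.35)&(P[:,0]>.4)&(P[:,0]<.56)&(P[:,1]>-.40)&(P[:,1]<-.1)]
    q=q[np.argsort(q[:,0])]
    print(n,len(q));print(q[:45:2].round(3).tolist()); print(q[45::8].round(3).tolist())
    h=P[(np.hypot(P[:,0]-.18,P[:,1]+.598)<.13)&(P[:,2]>.15)&(P[:,2]<.6)]
    print("hand",len(h))
c=r.camera("wrist");np.savez("wrist0.npz",**c)
print((-c["R"].T@c["t"]).round(3),c["R"].round(3).tolist(),c["K"].round(1).tolist())
cv2.imwrite("pics/w0.png",c["pixels"])
E
```

```text
top 825
[[0.455, -0.242, 0.24], [0.456, -0.242, 0.25], [0.456, -0.24, 0.248], [0.458, -0.244, 0.252], [0.458, -0.251, 0.236], [0.458, -0.243, 0.248], [0.46, -0.246, 0.255], [0.46, -0.244, 0.252], [0.46, -0.255, 0.237], [0.46, -0.24, 0.25], [0.461, -0.252, 0.249], [0.461, -0.239, 0.245], [0.462, -0.253, 0.253], [0.462, -0.24, 0.252], [0.463, -0.26, 0.237], [0.463, -0.239, 0.236], [0.463, -0.252, 0.25], [0.464, -0.261, 0.245], [0.464, -0.243, 0.256], [0.465, -0.254, 0.251], [0.465, -0.252, 0.25], [0.465, -0.248, 0.249], [0.466, -0.236, 0.247]]
[[0.466, -0.241, 0.246], [0.468, -0.248, 0.25], [0.47, -0.253, 0.249], [0.472, -0.24, 0.253], [0.473, -0.234, 0.247], [0.475, -0.251, 0.247], [0.477, -0.236, 0.249], [0.48, -0.23, 0.236], [0.481, -0.233, 0.244], [0.482, -0.235, 0.248], [0.484, -0.229, 0.249], [0.487, -0.237, 0.249], [0.488, -0.227, 0.231], [0.49, -0.231, 0.246], [0.492, -0.235, 0.248], [0.494, -0.28, 0.25], [0.495, -0.238, 0.244], [0.497, -0.278, 0.249], [0.497, -0.228, 0.246], [0.499, -0.278, 0.264], [0.5, -0.236, 0.246], [0.501, -0.278, 0.265], [0.502, -0.275, 0.259], [0.503, -
[... 3069 characters left out ...]
.529, -0.205, 0.232], [0.53, -0.22, 0.24], [0.532, -0.259, 0.257], [0.533, -0.214, 0.238], [0.534, -0.311, 0.22], [0.536, -0.221, 0.238], [0.537, -0.2, 0.228], [0.538, -0.201, 0.233], [0.54, -0.255, 0.243], [0.541, -0.252, 0.24], [0.543, -0.248, 0.24], [0.544, -0.25, 0.246], [0.545, -0.2, 0.232], [0.546, -0.202, 0.217], [0.548, -0.253, 0.251], [0.549, -0.246, 0.242], [0.55, -0.201, 0.236], [0.551, -0.193, 0.225], [0.552, -0.244, 0.256], [0.555, -0.192, 0.221], [0.556, -0.291, 0.219], [0.558, -0.241, 0.248], [0.56, -0.189, 0.223]]
hand 0
[ 0.249 -0.577  0.384] [[0.29, -0.957, -0.001], [-0.924, -0.28, 0.262], [-0.251, -0.075, -0.965]] [[271.7, 0.0, 250.7], [0.0, 271.7, 194.8], [0.0, 0.0, 1.0]]
```

View pics/w0.png

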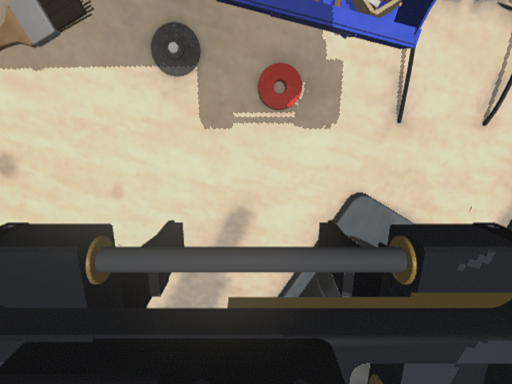

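The wrist view shows the fingers at the bottom of the frame (rows 220+), and the camera sits about 72 mm off the TCP on the tool's −y side. The hand body is 75 mm wide across the jaws. The nearest pipe end is only about 30 mm from the large pot's axis, at z 0.225–0.255, so a centred hand would hit it. I'll nudge the large pot about 18 mm away, within the 30 mm allowance, using closed fingers inside its neck. First I'll hover and look.

```bash
python3 -m creep '[{"z":0.06},{"z":0.12},{"z":0.165,"spin":3},{"x":0.035,"y":0.05,"z":0.165,"spin":7},{"x":0.07,"y":0.1,"z":0.165,"spin":7},{"x":0.105,"y":0.15,"z":0.165,"spin":7},{"x":0.14,"y":0.2,"z":0.165,"spin":7},{"x":0.175,"y":0.25,"z":0.165,"spin":7},{"x":0.21,"y":0.295,"z":0.165,"spin":7},{"x":0.235,"y":0.328,"z":0.165,"spin":7},{"x":0.235,"y":0.328,"z":0.165,"spin":7},{"x":0.235,"y":0.328,"z":0.165,"spin":7}]' 0 40
cat > look.py <<'E'
from h import *
import sys
# look.py name zlo zhi x y rad : circle of points in height band near guess, wrist view
n,a,b,x,y,rd=sys.argv[1],*map(float,sys.argv[2:7])
c=r.camera("wrist");np.savez(n+".npz",**c);cv2.imwrite("pics/%s.png"%n,c["pixels"])
P=cloud(c).reshape(-1,3);Q=P[(np.hypot(P[:,0]-x,P[:,1]-y)<rd)&(P[:,2]>a)&(P[:,2]<b)]
ctr,R=cv2.minEnclosingCircle(Q[:,:2].astype(np.float32))
A=np.c_[2*Q[:,:2],np.ones(len(Q))];s=np.linalg.lstsq(A,(Q[:,:2]**2).sum(1),rcond=None)[0]
print(len(Q),"enc",np.round(ctr,4),round(2*R,4),"fit",s[:2].round(4),"zmax",Q[:,2].max().round(3))
s=r.read_state();q=s["eef_rot"];print(s["time"],s["ee_pos"].round(4),"jaw deg",np.degrees(2*np.arctan2(q[1],q[0])).round(1))
E
python3 look.py w1 .098 .112 .43 -.262 .055
```

```text
invalid input at $[0]: expected keys x, y, z, spin
Traceback (most recent call last):
  File "look.py", line 9, in <module>
    print(len(Q),"enc",np.round(ctr,4),round(2*R,4),"fit",s[:2].round(4),"zmax",Q[:,2].max().round(3))
                                                                                ~~~~~~~~~~^^
ValueError: zero-size array to reduction operation maximum which has no identity
```

View pics/w1.png

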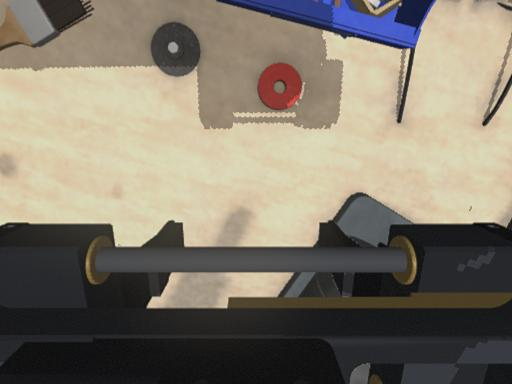

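The command was refused because every row needs all four keys. Nothing moved, and the view is unchanged. I'll resend it with full rows.

```bash
python3 -m creep '[{"x":0,"y":0,"z":0.06,"spin":0},{"x":0,"y":0,"z":0.12,"spin":0},{"x":0,"y":0,"z":0.165,"spin":3},{"x":0.035,"y":0.05,"z":0.165,"spin":7},{"x":0.07,"y":0.1,"z":0.165,"spin":7},{"x":0.105,"y":0.15,"z":0.165,"spin":7},{"x":0.14,"y":0.2,"z":0.165,"spin":7},{"x":0.175,"y":0.25,"z":0.165,"spin":7},{"x":0.21,"y":0.295,"z":0.165,"spin":7},{"x":0.235,"y":0.328,"z":0.165,"spin":7},{"x":0.235,"y":0.328,"z":0.165,"spin":7},{"x":0.235,"y":0.328,"z":0.165,"spin":7}]' 0 40
python3 look.py w1 .098 .112 .43 -.262 .055
```

```text
time: 1.7
ee_pos: [0.415, -0.271, 0.3725]
eef_rot: [0.837, -0.547, -0.0, 0.0]
ft_force: [-0.5, -0.7, 0.1]
width: 0.0003
263 enc [ 0.4305 -0.2634] 0.0782 fit [ 0.431  -0.2633] zmax 0.106
1.75 [ 0.4147 -0.2714  0.3725] jaw deg -66.3
```

View pics/w1.png

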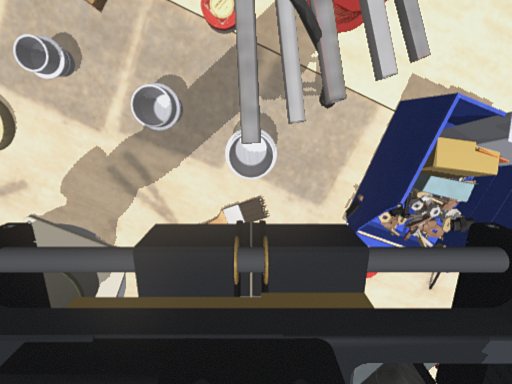

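The large pot is at (250,153) in the view, with the pipe end at (250,140) just short of its rim. The pot measures (0.4308, −0.2634). I'll put the closed fingers into the neck, offset away from the pipe.

```bash
python3 -m creep '[{"x":0.0025,"y":0.0015,"z":-0.05,"spin":0},{"x":0.0025,"y":0.0015,"z":-0.1,"spin":0},{"x":0.0025,"y":0.0015,"z":-0.15,"spin":0},{"x":0.0025,"y":0.0015,"z":-0.2,"spin":0},{"x":0.0025,"y":0.0015,"z":-0.225,"spin":0},{"x":0.0025,"y":0.0015,"z":-0.235,"spin":0},{"x":0.0025,"y":0.0015,"z":-0.245,"spin":0},{"x":0.0025,"y":0.0015,"z":-0.255,"spin":0},{"x":0.0025,"y":0.0015,"z":-0.262,"spin":0},{"x":0.0025,"y":0.0015,"z":-0.262,"spin":0}]'
python3 look.py w2 .098 .112 .43 -.262 .055
```

```text
time: 3.0
ee_pos: [0.4178, -0.2688, 0.1104]
eef_rot: [0.838, -0.546, -0.0, 0.0]
ft_force: [0.4, 0.6, 0.6]
width: 0.0005Traceback (most recent call last):
  File "look.py", line 9, in <module>
    print(len(Q),"enc",np.round(ctr,4),round(2*R,4),"fit",s[:2].round(4),"zmax",Q[:,2].max().round(3))
                                                                                ~~~~~~~~~~^^
    return umr_maximum(a, axis, None, out, keepdims, initial, where)
ValueError: zero-size array to reduction operation maximum which has no identity
```

```bash
python3 -m creep '[{"x":-0.004,"y":-0.0018,"z":0,"spin":0},{"x":-0.008,"y":-0.0035,"z":0,"spin":0},{"x":-0.011,"y":-0.0048,"z":0,"spin":0},{"x":-0.014,"y":-0.006,"z":0,"spin":0},{"x":-0.017,"y":-0.0075,"z":0,"spin":0},{"x":-0.02,"y":-0.0088,"z":0,"spin":0},{"x":-0.022,"y":-0.0097,"z":0,"spin":0},{"x":-0.022,"y":-0.0097,"z":0,"spin":0}]'
python3 - <<'E'
from h import *
c=r.camera("scene");P=cloud(c).reshape(-1,3);c2=r.camera("top");P2=cloud(c2).reshape(-1,3)
for P in (P,P2):
    Q=P[(np.hypot(P[:,0]-.42,P[:,1]+.268)<.065)&(P[:,2]>.072)&(P[:,2]<.08)]
    if len(Q)>5: print(len(Q),cv2.minEnclosingCircle(Q[:,:2].astype(np.float32)),Q.max(0),Q.min(0))
E
```

```text
time: 4.05
ee_pos: [0.3958, -0.2787, 0.1107]
eef_rot: [0.838, -0.546, 0.0, 0.0]
ft_force: [0.9, 0.1, -0.4]
width: 0.0003
118 ((0.42747360467910767, -0.25871798396110535), 0.04455016925930977) [ 0.46951246 -0.21762679  0.07995586] [ 0.38486644 -0.30220652  0.07202272]
74 ((0.4345594048500061, -0.25616753101348877), 0.040779851377010345) [ 0.47464942 -0.21937497  0.07952581] [ 0.41319991 -0.29423398  0.07237744]
```

```bash
python3 - <<'E'
from h import *
c=r.camera("scene");a=c["pixels"][100:220,240:400];cv2.imwrite("pics/s3.png",cv2.resize(a,None,fx=4,fy=4,interpolation=cv2.INTER_CUBIC))
E
```

```text
(no output)
```

View pics/s3.png

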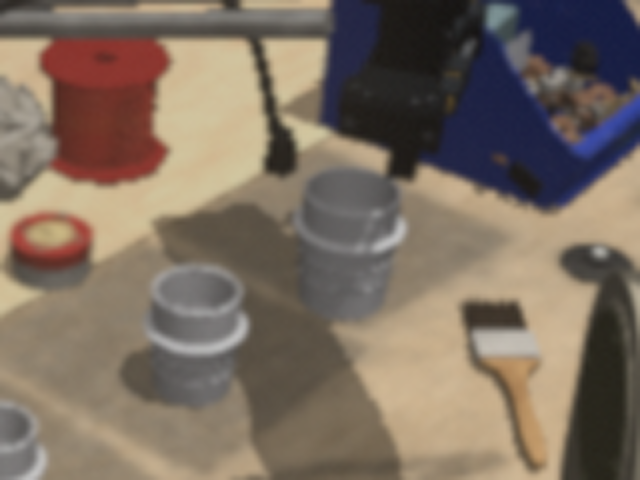

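The crop shows the fingertips at (400,165), outside and apparently above the far rim of the large pot. The pot at (350,240) has not moved. I'll check the fingertip height by depth.

```bash
python3 - <<'E'
from h import *
c=r.camera("scene");W=cloud(c)
for v in range(118,148,2): print(v,[ (np.round(W[v,u],3).tolist(), c["pixels"][v,u].tolist()) for u in (339,342)])
p=r.read_state()["ee_pos"]
for dz in(0,-.025,-.05):
    X=c["R"]@(p+[0,0,dz])+c["t"];x=X[:2]/X[2];x=x*(1+c["k1"]*(x@x));print(dz,(c["K"][:2,:2]@x+c["K"][:2,2]).round(1))
E
```

```text
118 [([0.375, -0.224, 0.239], [34, 36, 38]), ([0.369, -0.23, 0.239], [32, 34, 35])]
120 [([0.368, -0.215, 0.238], [35, 36, 38]), ([0.363, -0.223, 0.237], [34, 36, 36])]
122 [([0.361, -0.206, 0.237], [37, 39, 40]), ([0.357, -0.214, 0.236], [35, 36, 38])]
124 [([0.353, -0.194, 0.238], [34, 36, 37]), ([0.348, -0.202, 0.237], [38, 40, 41])]
126 [([0.351, -0.192, 0.233], [30, 31, 34]), ([0.344, -0.196, 0.235], [33, 34, 37])]
128 [([0.352, -0.195, 0.226], [25, 28, 30]), ([0.343, -0.196, 0.229], [28, 31, 33])]
130 [([0.353, -0.197, 0.218], [25, 28, 31]), ([0.344, -0.199, 0.221], [25, 28, 31])]
132 [([0.352, -0.198, 0.212], [25, 29, 32]), ([0.347, -0.206, 0.211], [24, 26, 30])]
134 [([0.351, -0.197, 0.206], [25, 29, 32]), ([0.346, -0.204, 0.205], [26, 28, 31])]
136 [([0.353, -0.202, 0.197], [25, 29, 32]), ([0.344, -0.203, 0.2], [25, 27, 31])]
138 [([0.395, -0.268, 0.148], [26, 30, 34]), ([0.386, -0.27, 0.151], [25, 28, 31])]
140 [([0.392, -0.265, 0.143], [24, 29, 33]), ([0.384, -0.27, 0.144], [23, 27, 31])]
142 [([0.393, -0.268, 0.134], [26, 30, 34]), ([0.385, -0.272, 0.136], [28, 34, 37])]
144 [([0.39, -0.264, 0.13], [66, 76, 84]), ([0.384, -0.272, 0.13], [56, 69, 78])]
146 [([0.507, -0.449, -0.002], [108, 117, 126]), ([0.499, -0.457, -0.002], [117, 143, 161])]
0 [339.4 147. ]
-0.025 [338.6 153.8]
-0.05 [337.7 160.5]
```

```bash
python3 - <<'E'
from h import *
print(r.nose_length)
for n in("w1","w2"):
    c=np.load(n+".npz");W=cloud(c);print(n,(-c["R"].T@c["t"]).round(4))
    for v in(215,222,226,232,240,250,260,280,300):print(v,W[v,251].round(3),W[v,200].round(3),W[v,300].round(3))
c=r.camera("wrist");W=cloud(c);P=W.reshape(-1,3);Q=P[(P[:,2]>.095)&(P[:,2]<.112)];
print("rim now?",len(Q),Q[:,:2].mean(0),cv2.minEnclosingCircle(Q[:,:2].astype(np.float32)))
t=r.camera("top");P=cloud(t).reshape(-1,3);Q=P[(np.hypot(P[:,0]-.396,P[:,1]+.279)<.1)&(P[:,2]>.11)&(P[:,2]<.5)]
print(np.histogram(Q[:,2],20))
E
```

```text
0.025
w1 [ 0.4806 -0.2418  0.55  ]
215 [ 0.306 -0.319  0.01 ] [ 0.258 -0.221 -0.001] [ 0.345 -0.417 -0.001]
222 [ 0.424 -0.267  0.389] [ 0.243 -0.227 -0.001] [ 0.331 -0.424  0.001]
226 [ 0.424 -0.267  0.396] [nan nan nan] [ 0.456 -0.271  0.465]
232 [ 0.424 -0.267  0.404] [ 0.443 -0.241  0.471] [ 0.456 -0.27   0.471]
240 [ 0.423 -0.268  0.412] [ 0.444 -0.242  0.476] [ 0.456 -0.269  0.477]
250 [ 0.445 -0.258  0.473] [ 0.443 -0.243  0.481] [ 0.455 -0.268  0.482]
260 [ 0.443 -0.259  0.475] [ 0.441 -0.244  0.482] [ 0.452 -0.269  0.482]
280 [ 0.415 -0.271  0.438] [ 0.435 -0.246  0.482] [ 0.446 -0.272  0.481]
300 [ 0.436 -0.262  0.484] [ 0.43  -0.248  0.484] [ 0.442 -0.273  0.485]
w2 [ 0.4833 -0.2396  0.2879]
215 [nan nan nan] [nan nan nan] [nan nan nan]
222 [nan nan nan] [nan nan nan] [nan nan nan]
226 [nan nan nan] [nan nan nan] [nan nan nan]
232 [nan nan nan] [nan nan nan] [nan nan nan]
240 [nan nan nan] [nan nan nan] [nan nan nan]
250 [nan nan nan] [nan nan nan] [nan nan nan]
260 [nan nan nan] [nan nan nan] [nan nan nan]
280 [nan nan nan] [nan nan nan] [nan nan nan]
300 [ 0.44  -0.259  0.223] [ 0.434 -0.246  0.224] [ 0.445 -0.271  0.223]
rim now? 1867 [ 0.45129745 -0.28285894] ((0.4823089838027954, -0.2902040481567383), 0.09728167206048965)
(array([ 74,  20, 647,  90,  35,  75, 246,   0,  47,  77,  39,  44,  42,
         1,   0,   7,  49,  99, 129, 187]), array([0.20442187, 0.21919882, 0.23397576, 0.2487527 , 0.26352964,
       0.27830658, 0.29308352, 0.30786046, 0.3226374 , 0.33741434,
       0.35219128, 0.36696822, 0.38174516, 0.3965221 , 0.41129904,
       0.42607598, 0.44085292, 0.45562986, 0.4704068 , 0.48518374,
       0.49996068]))
```

```bash
python3 - <<'E'
from h import *
s=r.read_state();print(np.degrees(s["joint_positions"]).round(1),s["time"])
for n,ez in(("wrist0",.2075),("w1",.3725)):
    c=np.load(n+".npz");W=cloud(c)
    m=W[...,2]-ez
    f=(m>-.05)&(m<.1)
    for col in (160,168,175,180,246,251,256,322,330,340):
        q=W[200:300,col][f[200:300,col]]
        if len(q): i=np.argmin(q[:,2]);print(n,col,(q[i]-[0,0,ez]).round(4))
E
```

```text
[ 50.3   7.4 -21.8 110.4   3.1  62.7 -39. ] 4.35
wrist0 160 [ 0.1762 -0.5444  0.031 ]
wrist0 168 [ 0.1754 -0.5443  0.0145]
wrist0 175 [ 0.176  -0.5491  0.0157]
wrist0 180 [ 0.1763 -0.5519  0.0145]
wrist0 246 [ 0.2114 -0.5869  0.0986]
wrist0 251 [ 0.2121 -0.5884  0.0983]
wrist0 256 [ 0.2122 -0.59    0.0976]
wrist0 322 [ 0.2026 -0.6384  0.0147]
wrist0 330 [ 0.2052 -0.643   0.0141]
wrist0 340 [ 0.2061 -0.6446  0.0286]
w1 160 [ 0.4372 -0.2273  0.0911]
w1 168 [ 0.4387 -0.2298  0.0919]
w1 175 [ 0.4394 -0.2319  0.0914]
w1 180 [ 0.44   -0.2335  0.0912]
w1 246 [ 0.4228 -0.264   0.0159]
w1 251 [ 0.4243 -0.2668  0.0165]
w1 256 [ 0.4252 -0.2699  0.0156]
w1 322 [ 0.4597 -0.2771  0.0922]
w1 330 [ 0.4606 -0.2799  0.0915]
w1 340 [ 0.4617 -0.283   0.0918]
```

The fingertips measure about 15 mm above the reported TCP z, rather than 25 mm below it. The wrist and scene views agree on this, so I'll use tip z = ee_z + 0.015. The first push therefore passed over the rim. I'll also turn the hand about 175° so its camera side faces away from the pipes.

```bash
python3 -m creep '[{"x":0,"y":0,"z":0.05,"spin":0},{"x":0,"y":0,"z":0.1,"spin":0},{"x":0,"y":0,"z":0.15,"spin":0},{"x":0,"y":0,"z":0.2,"spin":5},{"x":0,"y":0,"z":0.22,"spin":15},{"x":0,"y":0,"z":0.22,"spin":25},{"x":0,"y":0,"z":0.22,"spin":35},{"x":0,"y":0,"z":0.22,"spin":45},{"x":0,"y":0,"z":0.22,"spin":55},{"x":0,"y":0,"z":0.22,"spin":65},{"x":0,"y":0,"z":0.22,"spin":75},{"x":0,"y":0,"z":0.22,"spin":85}]' && python3 -m creep '[{"x":0,"y":0,"z":0,"spin":10},{"x":0.005,"y":0.002,"z":0,"spin":20},{"x":0.01,"y":0.004,"z":0,"spin":30},{"x":0.015,"y":0.006,"z":0,"spin":40},{"x":0.021,"y":0.009,"z":0,"spin":50},{"x":0.021,"y":0.009,"z":0,"spin":60},{"x":0.021,"y":0.009,"z":0,"spin":70},{"x":0.021,"y":0.009,"z":0,"spin":80},{"x":0.021,"y":0.009,"z":0,"spin":90},{"x":0.021,"y":0.009,"z":0,"spin":90},{"x":0.021,"y":0.009,"z":0,"spin":90}]'
python3 look.py w3 .098 .112 .43 -.262 .05; python3 -c "
from h import *
print(np.degrees(r.read_state()['joint_positions']).round(1))"
```

```text
time: 5.85
ee_pos: [0.3959, -0.2786, 0.3306]
eef_rot: [0.986, 0.166, 0.0, -0.0]
ft_force: [1.2, -0.3, 1.2]
width: 0.0003
time: 7.22
ee_pos: [0.4169, -0.2696, 0.3307]
eef_rot: [0.584, 0.812, 0.0, -0.0]
ft_force: [-0.4, -0.7, -0.3]
width: 0.0003
367 enc [ 0.43   -0.2642] 0.0783 fit [ 0.4296 -0.2642] zmax 0.106
7.275 [ 0.4169 -0.2696  0.3307] jaw deg 108.6
[ 50.4   1.8 -23.3  89.4   0.7  89.  135.8]
```

```bash
python3 -m creep '[{"x":0,"y":0.001,"z":-0.06,"spin":0},{"x":0,"y":0.001,"z":-0.12,"spin":0},{"x":0,"y":0.001,"z":-0.18,"spin":0},{"x":0,"y":0.001,"z":-0.22,"spin":0},{"x":0,"y":0.001,"z":-0.233,"spin":0},{"x":0,"y":0.001,"z":-0.24,"spin":0},{"x":0,"y":0.001,"z":-0.247,"spin":0},{"x":0,"y":0.001,"z":-0.254,"spin":0},{"x":0,"y":0.001,"z":-0.261,"spin":0},{"x":0,"y":0.001,"z":-0.261,"spin":0}]'
```

```text
time: 8.52
ee_pos: [0.4167, -0.2685, 0.0693]
eef_rot: [0.582, 0.813, 0.0, -0.0]
ft_force: [0.2, 0.1, 1.0]
width: 0.0004
```

```bash
python3 -m creep '[{"x":-0.005,"y":-0.0017,"z":0,"spin":0},{"x":-0.008,"y":-0.0027,"z":0,"spin":0},{"x":-0.011,"y":-0.0037,"z":0,"spin":0},{"x":-0.014,"y":-0.0047,"z":0,"spin":0},{"x":-0.017,"y":-0.0057,"z":0,"spin":0},{"x":-0.02,"y":-0.0067,"z":0,"spin":0},{"x":-0.022,"y":-0.0074,"z":0,"spin":0},{"x":-0.0237,"y":-0.008,"z":0,"spin":0}]'
python3 -m creep '[{"x":0.003,"y":0.001,"z":0,"spin":0},{"x":0.003,"y":0.001,"z":0.05,"spin":0},{"x":0.003,"y":0.001,"z":0.11,"spin":0},{"x":0.003,"y":0.001,"z":0.17,"spin":0},{"x":0.003,"y":0.001,"z":0.23,"spin":0},{"x":0.003,"y":0.001,"z":0.26,"spin":0},{"x":0.003,"y":0.001,"z":0.26,"spin":0}]' 0.087
python3 look.py w4 .098 .112 .414 -.27 .055
```

```text
time: 9.52
ee_pos: [0.3931, -0.2767, 0.0697]
eef_rot: [0.582, 0.813, 0.0, -0.0]
ft_force: [2.1, 0.1, -0.1]
width: 0.0002
time: 10.4
ee_pos: [0.397, -0.2761, 0.3319]
eef_rot: [0.582, 0.813, -0.0, 0.002]
ft_force: [0.7, -0.0, -0.3]
width: 0.0622
372 enc [ 0.4299 -0.2643] 0.0782 fit [ 0.4293 -0.2644] zmax 0.106
10.45 [ 0.3964 -0.2757  0.33  ] jaw deg 108.8
```

View pics/w4.png

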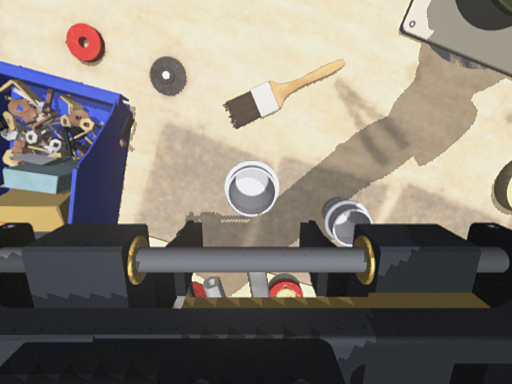

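The pot at (251,188) hasn't moved: still (0.430, −0.264). The 2 N reading suggests it tipped at the high push point and rocked back. I'll push again with the fingertips near its floor, so that it slides.

```bash
python3 -m creep '[{"x":0.01,"y":0.004,"z":0,"spin":0},{"x":0.0195,"y":0.0068,"z":0,"spin":0},{"x":0.0195,"y":0.0068,"z":0,"spin":0},{"x":0.0195,"y":0.0068,"z":-0.06,"spin":0},{"x":0.0195,"y":0.0068,"z":-0.12,"spin":0},{"x":0.0195,"y":0.0068,"z":-0.18,"spin":0},{"x":0.0195,"y":0.0068,"z":-0.22,"spin":0},{"x":0.0195,"y":0.0068,"z":-0.24,"spin":0},{"x":0.0195,"y":0.0068,"z":-0.26,"spin":0},{"x":0.0195,"y":0.0068,"z":-0.28,"spin":0},{"x":0.0195,"y":0.0068,"z":-0.296,"spin":0},{"x":0.0195,"y":0.0068,"z":-0.303,"spin":0}]' 0
```

```text
time: 11.95
ee_pos: [0.4153, -0.2686, 0.0257]
eef_rot: [0.582, 0.813, 0.0, -0.001]
ft_force: [-0.1, 0.5, 0.4]
width: 0.0006
```

```bash
python3 -m creep '[{"x":-0.005,"y":-0.0017,"z":0,"spin":0},{"x":-0.008,"y":-0.0027,"z":0,"spin":0},{"x":-0.011,"y":-0.0037,"z":0,"spin":0},{"x":-0.014,"y":-0.0047,"z":0,"spin":0},{"x":-0.017,"y":-0.0057,"z":0,"spin":0},{"x":-0.02,"y":-0.0067,"z":0,"spin":0},{"x":-0.023,"y":-0.0077,"z":0,"spin":0},{"x":-0.0237,"y":-0.008,"z":0,"spin":0}]'
python3 - <<'E'
from h import *
c=r.camera("scene");W=cloud(c);P=W.reshape(-1,3)
for a,b in((.07,.08),(.098,.11)):
    Q=P[(np.hypot(P[:,0]-.42,P[:,1]+.268)<.065)&(P[:,2]>a)&(P[:,2]<b)&(c["pixels"].reshape(-1,3).min(1)>60)]
    print(len(Q),cv2.minEnclosingCircle(Q[:,:2].astype(np.float32)))
a=c["pixels"][100:220,240:400];cv2.imwrite("pics/s5.png",cv2.resize(a,None,fx=4,fy=4,interpolation=cv2.INTER_CUBIC))
E
```

```text
time: 12.95
ee_pos: [0.3917, -0.277, 0.0267]
eef_rot: [0.582, 0.813, -0.0, -0.0]
ft_force: [2.9, 1.0, 1.4]
width: 0.0004
50 ((0.39561110734939575, -0.25593793392181396), 0.039236024022102356)
0 ((0.0, 0.0), 0.0)
```

View pics/s5.png

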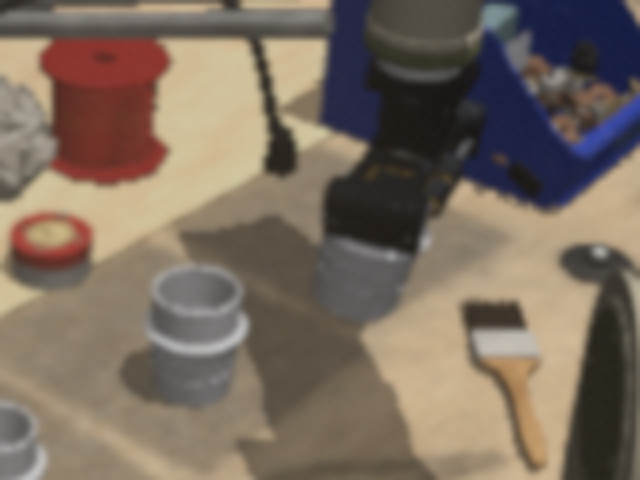

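The pot has shifted and now shows around (365,280). I'll back off gently, lift and measure it.

```bash
python3 -m creep '[{"x":0.003,"y":0.001,"z":0,"spin":0},{"x":0.006,"y":0.002,"z":0,"spin":0},{"x":0.008,"y":0.003,"z":0.02,"spin":0},{"x":0.008,"y":0.003,"z":0.06,"spin":0},{"x":0.008,"y":0.003,"z":0.12,"spin":0},{"x":0.008,"y":0.003,"z":0.18,"spin":0},{"x":0.008,"y":0.003,"z":0.24,"spin":0},{"x":0.008,"y":0.003,"z":0.3,"spin":0},{"x":0.008,"y":0.003,"z":0.3,"spin":0}]'
python3 look.py w6 .098 .112 .414 -.27 .055
```

```text
time: 14.12
ee_pos: [0.401, -0.2746, 0.3308]
eef_rot: [0.582, 0.813, -0.0, 0.003]
ft_force: [-0.2, 1.4, -0.9]
width: 0.0006
368 enc [ 0.4196 -0.2674] 0.0785 fit [ 0.4191 -0.2674] zmax 0.106
14.175 [ 0.4002 -0.2743  0.328 ] jaw deg 108.7
```

```bash
python3 -m creep '[{"x":0.004,"y":0.002,"z":-0.06,"spin":0},{"x":0.004,"y":0.002,"z":-0.12,"spin":0},{"x":0.004,"y":0.002,"z":-0.18,"spin":0},{"x":0.004,"y":0.002,"z":-0.225,"spin":0},{"x":0.004,"y":0.002,"z":-0.25,"spin":0},{"x":0.004,"y":0.002,"z":-0.28,"spin":0},{"x":0.004,"y":0.002,"z":-0.3,"spin":0},{"x":-0.002,"y":-0.0003,"z":-0.3,"spin":0},{"x":-0.006,"y":-0.0017,"z":-0.3,"spin":0},{"x":-0.009,"y":-0.0027,"z":-0.3,"spin":0},{"x":-0.012,"y":-0.0037,"z":-0.3,"spin":0},{"x":-0.0147,"y":-0.0047,"z":-0.3,"spin":0}]'
python3 -m creep '[{"x":0.003,"y":0.001,"z":0,"spin":0},{"x":0.006,"y":0.002,"z":0,"spin":0},{"x":0.008,"y":0.003,"z":0.02,"spin":0},{"x":0.008,"y":0.003,"z":0.06,"spin":0},{"x":0.008,"y":0.003,"z":0.12,"spin":0},{"x":0.008,"y":0.003,"z":0.18,"spin":0},{"x":0.008,"y":0.003,"z":0.24,"spin":0},{"x":0.008,"y":0.003,"z":0.3,"spin":0},{"x":0.008,"y":0.003,"z":0.3,"spin":0}]' 0.087
python3 look.py w7 .098 .112 .414 -.27 .055
```

```text
time: 15.68
ee_pos: [0.3851, -0.2785, 0.0267]
eef_rot: [0.582, 0.813, -0.0, -0.0]
ft_force: [1.5, 1.2, -0.8]
width: 0.0005
time: 16.8
ee_pos: [0.3948, -0.2762, 0.3313]
eef_rot: [0.582, 0.813, -0.0, 0.004]
ft_force: [0.6, 0.2, -1.8]
width: 0.0817
369 enc [ 0.4081 -0.2708] 0.0786 fit [ 0.4076 -0.2708] zmax 0.107
16.85 [ 0.394  -0.2758  0.3284] jaw deg 108.8
```

The large pot is now at (0.408, −0.271), 23 mm from its start, which leaves 15 mm of clearance to the pipe. Next is the medium pot.

```bash
python3 -m creep '[{"x":0.01,"y":0.05,"z":0,"spin":0},{"x":0.02,"y":0.1,"z":0,"spin":0},{"x":0.03,"y":0.15,"z":-0.01,"spin":0},{"x":0.0415,"y":0.192,"z":-0.04,"spin":0},{"x":0.0415,"y":0.192,"z":-0.09,"spin":0},{"x":0.0415,"y":0.192,"z":-0.09,"spin":0},{"x":0.0415,"y":0.192,"z":-0.09,"spin":0}]'
python3 look.py w8 .084 .097 .436 -.084 .05
```

```text
time: 17.73
ee_pos: [0.435, -0.0841, 0.2377]
eef_rot: [0.583, 0.813, 0.0, 0.0]
ft_force: [0.3, -0.0, 0.6]
width: 0.0872
474 enc [ 0.4369 -0.0854] 0.0665 fit [ 0.4364 -0.0855] zmax 0.092
17.775 [ 0.4354 -0.0842  0.2382] jaw deg 108.7
```

```bash
python3 -m creep '[{"x":0.0012,"y":-0.0013,"z":-0.05,"spin":0},{"x":0.0012,"y":-0.0013,"z":-0.1,"spin":0},{"x":0.0012,"y":-0.0013,"z":-0.14,"spin":0},{"x":0.0012,"y":-0.0013,"z":-0.165,"spin":0},{"x":0.0012,"y":-0.0013,"z":-0.18,"spin":0},{"x":0.0012,"y":-0.0013,"z":-0.189,"spin":0},{"x":0.0012,"y":-0.0013,"z":-0.189,"spin":0}]' && python3 -m creep '[{"x":0,"y":0,"z":0,"spin":0},{"x":0,"y":0,"z":0,"spin":0},{"x":0,"y":0,"z":0,"spin":0},{"x":0,"y":0,"z":0,"spin":0},{"x":0,"y":0,"z":0.005,"spin":0},{"x":0,"y":0,"z":0.015,"spin":0}]' 0.05 40
```

```text
time: 18.65
ee_pos: [0.4364, -0.085, 0.0481]
eef_rot: [0.582, 0.813, 0.0, 0.0]
ft_force: [-0.5, 0.6, 0.4]
width: 0.087
time: 19.4
ee_pos: [0.4353, -0.0845, 0.0626]
eef_rot: [0.582, 0.813, -0.0, -0.001]
ft_force: [-0.9, -0.3, -3.3]
width: 0.0656
```

```bash
python3 -m creep '[{"x":0,"y":0,"z":0.04,"spin":0},{"x":0,"y":0,"z":0.09,"spin":0},{"x":0,"y":0,"z":0.14,"spin":0},{"x":0,"y":0,"z":0.19,"spin":0},{"x":-0.002,"y":-0.015,"z":0.24,"spin":0},{"x":-0.009,"y":-0.055,"z":0.265,"spin":0},{"x":-0.016,"y":-0.105,"z":0.265,"spin":0},{"x":-0.023,"y":-0.15,"z":0.265,"spin":0},{"x":-0.0286,"y":-0.185,"z":0.265,"spin":0},{"x":-0.0286,"y":-0.185,"z":0.265,"spin":0},{"x":-0.0286,"y":-0.185,"z":0.265,"spin":0}]'
python3 look.py w9 .098 .112 .408 -.27 .055
```

```text
time: 20.78
ee_pos: [0.4076, -0.2689, 0.3279]
eef_rot: [0.582, 0.813, 0.0, -0.0]
ft_force: [0.4, 0.0, -3.1]
width: 0.0655
225 enc [ 0.4079 -0.2707] 0.0782 fit [ 0.4074 -0.2709] zmax 0.106
20.825 [ 0.4078 -0.2686  0.3279] jaw deg 108.9
```

```bash
python3 -m creep '[{"x":0,"y":-0.002,"z":-0.04,"spin":0},{"x":0,"y":-0.002,"z":-0.09,"spin":0},{"x":0,"y":-0.002,"z":-0.135,"spin":0},{"x":0,"y":-0.002,"z":-0.16,"spin":0},{"x":0,"y":-0.002,"z":-0.175,"spin":0},{"x":0,"y":-0.002,"z":-0.185,"spin":0},{"x":0,"y":-0.002,"z":-0.195,"spin":0},{"x":0,"y":-0.002,"z":-0.205,"spin":0},{"x":0,"y":-0.002,"z":-0.215,"spin":0},{"x":0,"y":-0.002,"z":-0.222,"spin":0},{"x":0,"y":-0.002,"z":-0.222,"spin":0}]'
```

```text
time: 22.2
ee_pos: [0.4072, -0.2716, 0.1052]
eef_rot: [0.582, 0.813, 0.0, -0.001]
ft_force: [-0.2, 0.2, -3.2]
width: 0.0656
```

```bash
python3 -m creep '[{"x":0,"y":0,"z":-0.003,"spin":0},{"x":0,"y":0,"z":-0.005,"spin":0},{"x":0,"y":0,"z":-0.007,"spin":0},{"x":0,"y":0,"z":-0.008,"spin":0},{"x":0,"y":0,"z":-0.009,"spin":0},{"x":0,"y":0,"z":-0.009,"spin":0}]'
```

```text
time: 22.95
ee_pos: [0.4074, -0.2718, 0.0966]
eef_rot: [0.582, 0.813, 0.0, -0.0]
ft_force: [-0.1, 0.3, -2.7]
width: 0.0656
```

```bash
python3 -m creep '[{"x":0,"y":0,"z":-0.001,"spin":0},{"x":0,"y":0,"z":-0.002,"spin":0},{"x":0,"y":0,"z":-0.003,"spin":0},{"x":0,"y":0,"z":-0.003,"spin":0}]'
```

```text
time: 23.45
ee_pos: [0.4079, -0.2719, 0.0959]
eef_rot: [0.582, 0.813, -0.0, 0.0]
ft_force: [-8.1, 5.0, 20.7]
width: 0.0658
```

Contact came at about the expected height: 20 N at ee z 0.096. I'll ease off, release, rise and check.

```bash
python3 -m creep '[{"x":0,"y":0,"z":0.002,"spin":0}]' && python3 -m creep '[{"x":0,"y":0,"z":0,"spin":0},{"x":0,"y":0,"z":0,"spin":0},{"x":0,"y":0,"z":0,"spin":0},{"x":0,"y":0,"z":0.02,"spin":0},{"x":0,"y":0,"z":0.06,"spin":0},{"x":0,"y":0,"z":0.12,"spin":0},{"x":0,"y":0,"z":0.18,"spin":0},{"x":0,"y":0,"z":0.235,"spin":0},{"x":0,"y":0,"z":0.235,"spin":0}]' 0.087
python3 look.py w10 .128 .146 .408 -.271 .05;python3 - <<'E'
from h import *
W=cloud(np.load("w10.npz"));P=W.reshape(-1,3);Q=P[(np.hypot(P[:,0]-.408,P[:,1]+.271)<.04)&(P[:,2]>.125)&(P[:,2]<.15)]
A=np.c_[Q[:,:2]-[.408,-.271],np.ones(len(Q))];print("rim plane",np.linalg.lstsq(A,Q[:,2],rcond=None)[0].round(4))
E
```

```text
time: 23.58
ee_pos: [0.4077, -0.272, 0.0964]
eef_rot: [0.582, 0.813, -0.0, 0.0]
ft_force: [0.6, 0.2, -3.7]
width: 0.0655
time: 24.7
ee_pos: [0.409, -0.2725, 0.335]
eef_rot: [0.582, 0.813, -0.0, 0.004]
ft_force: [0.0, 0.1, -0.6]
width: 0.0871
413 enc [ 0.4082 -0.2717] 0.0665 fit [ 0.4075 -0.2719] zmax 0.14
24.75 [ 0.4082 -0.2722  0.3323] jaw deg 108.8
rim plane [-0.0338 -0.0063  0.1359]
```

The medium pot looks seated: its rim is at about 0.138 and centred. Next is the small pot.

```bash
python3 -m creep '[{"x":0.003,"y":0.05,"z":0,"spin":0},{"x":0.007,"y":0.11,"z":0,"spin":0},{"x":0.011,"y":0.17,"z":0,"spin":0},{"x":0.015,"y":0.23,"z":0,"spin":0},{"x":0.019,"y":0.29,"z":0,"spin":0},{"x":0.023,"y":0.345,"z":-0.02,"spin":0},{"x":0.0265,"y":0.392,"z":-0.06,"spin":0},{"x":0.0265,"y":0.392,"z":-0.11,"spin":0},{"x":0.0265,"y":0.392,"z":-0.11,"spin":0},{"x":0.0265,"y":0.392,"z":-0.11,"spin":0}]'
python3 look.py w11 .070 .083 .434 .12 .045
```

```text
time: 26.0
ee_pos: [0.4344, 0.1197, 0.2219]
eef_rot: [0.583, 0.813, 0.0, 0.0]
ft_force: [0.9, -0.6, 0.8]
width: 0.0869
387 enc [0.4349 0.1196] 0.0541 fit [0.4345 0.1195] zmax 0.078
26.05 [0.4348 0.1198 0.2223] jaw deg 108.7
```

```bash
python3 -m creep '[{"x":0,"y":0,"z":-0.05,"spin":0},{"x":0,"y":0,"z":-0.1,"spin":0},{"x":0,"y":0,"z":-0.14,"spin":0},{"x":0,"y":0,"z":-0.165,"spin":0},{"x":0,"y":0,"z":-0.18,"spin":0},{"x":0,"y":0,"z":-0.188,"spin":0},{"x":0,"y":0,"z":-0.188,"spin":0}]' && python3 -m creep '[{"x":0,"y":0,"z":0,"spin":0},{"x":0,"y":0,"z":0,"spin":0},{"x":0,"y":0,"z":0,"spin":0},{"x":0,"y":0,"z":0,"spin":0},{"x":0,"y":0,"z":0.005,"spin":0},{"x":0,"y":0,"z":0.015,"spin":0}]' 0.04 40
```

```text
time: 26.92
ee_pos: [0.4344, 0.1201, 0.0332]
eef_rot: [0.582, 0.813, 0.0, 0.0]
ft_force: [-0.4, -0.1, -0.2]
width: 0.0875
time: 27.68
ee_pos: [0.4335, 0.1202, 0.0479]
eef_rot: [0.582, 0.813, -0.0, -0.0]
ft_force: [-0.6, 0.4, -1.3]
width: 0.052
```

```bash
python3 -m creep '[{"x":0,"y":0,"z":0.03,"spin":0},{"x":0,"y":0,"z":0.06,"spin":0},{"x":0,"y":0,"z":0.06,"spin":0}]'
python3 - <<'E'
from h import *
c=r.camera("scene");W=cloud(c);P=W.reshape(-1,3)
Q=P[(np.hypot(P[:,0]-.434,P[:,1]-.12)<.045)&(P[:,2]>.02)&(P[:,2]<.2)];print(Q[:,2].min(),len(Q))
a=c["pixels"][140:260,180:340];cv2.imwrite("pics/s12.png",cv2.resize(a,None,fx=4,fy=4,interpolation=cv2.INTER_CUBIC))
E
```

```text
time: 28.05
ee_pos: [0.4354, 0.1205, 0.11]
eef_rot: [0.582, 0.813, 0.001, 0.002]
ft_force: [-0.6, -0.4, -1.9]
width: 0.0518
0.07757537664120552 561
```

View pics/s12.png

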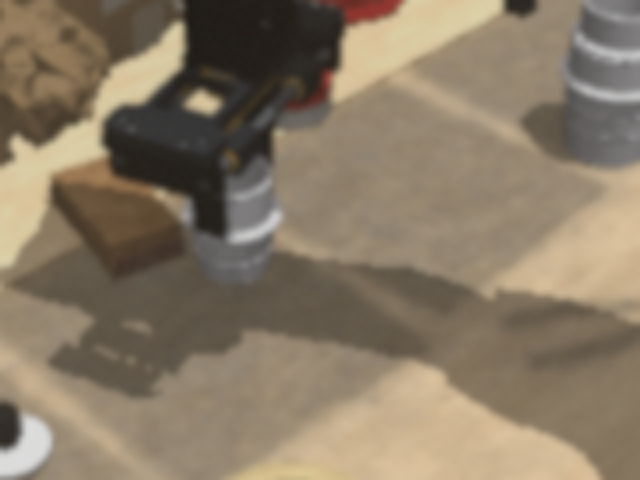

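The crop shows the small pot held slightly off-centre and tilted at (237,225), and the 52 mm opening says the same. I'll set it back down, remeasure and regrip.

```bash
python3 -m creep '[{"x":0,"y":0,"z":-0.03,"spin":0},{"x":0,"y":0,"z":-0.055,"spin":0},{"x":0,"y":0,"z":-0.068,"spin":0},{"x":0,"y":0,"z":-0.073,"spin":0},{"x":0,"y":0,"z":-0.0755,"spin":0},{"x":0,"y":0,"z":-0.0755,"spin":0}]'  && python3 -m creep '[{"x":0,"y":0,"z":0,"spin":0},{"x":0,"y":0,"z":0,"spin":0},{"x":0,"y":0,"z":0,"spin":0},{"x":0,"y":0,"z":0.05,"spin":0},{"x":0,"y":0,"z":0.1,"spin":0},{"x":0,"y":0,"z":0.15,"spin":0},{"x":0,"y":0,"z":0.185,"spin":0},{"x":0,"y":0,"z":0.185,"spin":0},{"x":0,"y":0,"z":0.185,"spin":0}]' 0.087
python3 look.py w13 .070 .083 .434 .12 .045
python3 - <<'E'
from h import *
c=np.load("w13.npz");P=cloud(c).reshape(-1,3)
for a,b in((.040,.05),(.066,.072),(.072,.079)):
    Q=P[(np.hypot(P[:,0]-.434,P[:,1]-.12)<.05)&(P[:,2]>a)&(P[:,2]<b)];print(a,len(Q),cv2.minEnclosingCircle(Q[:,:2].astype(np.float32)))
E
```

```text
time: 28.85
ee_pos: [0.4344, 0.1204, 0.033]
eef_rot: [0.582, 0.813, 0.0, 0.0]
ft_force: [-2.9, 0.2, 3.9]
width: 0.0521
time: 29.98
ee_pos: [0.4336, 0.12, 0.2165]
eef_rot: [0.582, 0.813, -0.0, -0.0]
ft_force: [0.1, 0.1, 0.1]
width: 0.0869
403 enc [0.4352 0.1201] 0.0544 fit [0.4346 0.1201] zmax 0.078
30.025 [0.4334 0.12   0.2161] jaw deg 108.8
0.04 456 ((0.4350564777851105, 0.12024557590484619), 0.03301001712679863)
0.066 88 ((0.43324902653694153, 0.11976318806409836), 0.02609064429998398)
0.072 371 ((0.4351876974105835, 0.12016875296831131), 0.027204064652323723)
```

The pot reads centred at (0.435, 0.120) and upright, so the narrow reading may just be faceting of the neck. I'll regrip with the tips 3 mm higher and check the tilt from the flange points.

```bash
python3 -m creep '[{"x":0.0015,"y":0,"z":-0.05,"spin":0},{"x":0.0015,"y":0,"z":-0.1,"spin":0},{"x":0.0015,"y":0,"z":-0.14,"spin":0},{"x":0.0015,"y":0,"z":-0.165,"spin":0},{"x":0.0015,"y":0,"z":-0.18,"spin":0},{"x":0.0015,"y":0,"z":-0.18,"spin":0},{"x":0.0015,"y":0,"z":-0.18,"spin":0}]' && python3 -m creep '[{"x":0,"y":0,"z":0,"spin":0},{"x":0,"y":0,"z":0,"spin":0},{"x":0,"y":0,"z":0,"spin":0},{"x":0,"y":0,"z":0,"spin":0},{"x":0,"y":0,"z":0.005,"spin":0},{"x":0,"y":0,"z":0.02,"spin":0},{"x":0,"y":0,"z":0.05,"spin":0},{"x":0,"y":0,"z":0.07,"spin":0},{"x":0,"y":0,"z":0.07,"spin":0}]' 0.04 40
python3 - <<'E'
from h import *
c=r.camera("scene");W=cloud(c);b=c["pixels"].min(2)
m=(np.hypot(W[...,0]-.434,W[...,1]-.12)<.04)&(W[...,2]>.05)&(W[...,2]<.14)&(b>150)
Q=W[m];A=np.c_[Q[:,:2]-Q[:,:2].mean(0),np.ones(len(Q))];print(len(Q),Q.mean(0).round(3),np.linalg.lstsq(A,Q[:,2],rcond=None)[0].round(3))
v,u=np.nonzero(m)
for k in range(u.min(),u.max()+1,2):
    if (u==k).any(): print(k,v[u==k].mean().round(1),W[m][u==k].mean(0).round(3))
E
```

```text
time: 30.9
ee_pos: [0.4359, 0.1204, 0.0379]
eef_rot: [0.582, 0.813, 0.0, 0.0]
ft_force: [-0.1, 0.3, -0.7]
width: 0.0868
time: 32.02
ee_pos: [0.4366, 0.1204, 0.1089]
eef_rot: [0.582, 0.813, 0.001, 0.001]
ft_force: [-0.2, 0.5, -2.3]
width: 0.0523
53 [0.411 0.121 0.117] [ 0.153 -0.001  0.117]
236 201.0 [0.415 0.146 0.117]
238 200.0 [0.416 0.138 0.115]
240 200.0 [0.41  0.137 0.118]
242 200.0 [0.407 0.133 0.118]
244 199.0 [0.408 0.125 0.116]
246 195.4 [0.413 0.113 0.119]
248 196.0 [0.41  0.108 0.116]
250 195.0 [0.411 0.1   0.115]
```

The grip is level: the flange sits at about z 0.117 all along and is centred, so the 52 mm is only faceting. Carrying it to the nest.

```bash
python3 -m creep '[{"x":0,"y":0,"z":0.06,"spin":0},{"x":0,"y":0,"z":0.12,"spin":0},{"x":-0.001,"y":-0.03,"z":0.17,"spin":0},{"x":-0.005,"y":-0.08,"z":0.2,"spin":0},{"x":-0.01,"y":-0.14,"z":0.22,"spin":0},{"x":-0.014,"y":-0.2,"z":0.22,"spin":0},{"x":-0.018,"y":-0.26,"z":0.22,"spin":0},{"x":-0.022,"y":-0.315,"z":0.22,"spin":0},{"x":-0.025,"y":-0.36,"z":0.22,"spin":0},{"x":-0.028,"y":-0.392,"z":0.22,"spin":0},{"x":-0.028,"y":-0.392,"z":0.22,"spin":0},{"x":-0.028,"y":-0.392,"z":0.22,"spin":0}]'
python3 look.py w14 .128 .146 .408 -.271 .05
```

```text
time: 33.58
ee_pos: [0.4075, -0.2711, 0.3263]
eef_rot: [0.582, 0.813, 0.0, -0.001]
ft_force: [-0.1, 0.6, -0.7]
width: 0.0524
268 enc [ 0.4078 -0.2718] 0.0659 fit [ 0.4072 -0.272 ] zmax 0.14
33.625 [ 0.4077 -0.2707  0.3267] jaw deg 108.9
```

```bash
python3 -m creep '[{"x":0.0005,"y":-0.001,"z":-0.04,"spin":0},{"x":0.0005,"y":-0.001,"z":-0.09,"spin":0},{"x":0.0005,"y":-0.001,"z":-0.125,"spin":0},{"x":0.0005,"y":-0.001,"z":-0.142,"spin":0},{"x":0.0005,"y":-0.001,"z":-0.15,"spin":0},{"x":0.0005,"y":-0.001,"z":-0.16,"spin":0},{"x":0.0005,"y":-0.001,"z":-0.17,"spin":0},{"x":0.0005,"y":-0.001,"z":-0.178,"spin":0},{"x":0.0005,"y":-0.001,"z":-0.184,"spin":0},{"x":0.0005,"y":-0.001,"z":-0.188,"spin":0},{"x":0.0005,"y":-0.001,"z":-0.188,"spin":0}]' && python3 -m creep '[{"x":0,"y":0,"z":-0.002,"spin":0},{"x":0,"y":0,"z":-0.003,"spin":0},{"x":0,"y":0,"z":-0.0045,"spin":0},{"x":0,"y":0,"z":-0.0045,"spin":0}]'
```

```text
time: 35.0
ee_pos: [0.4079, -0.2727, 0.139]
eef_rot: [0.582, 0.813, 0.0, -0.0]
ft_force: [0.3, -0.4, -1.9]
width: 0.0523
time: 35.5
ee_pos: [0.4079, -0.2728, 0.1346]
eef_rot: [0.582, 0.813, 0.0, -0.0]
ft_force: [-0.1, 0.6, -2.1]
width: 0.0526
```

```bash
python3 -m creep '[{"x":0,"y":0,"z":-0.001,"spin":0},{"x":0,"y":0,"z":-0.002,"spin":0},{"x":0,"y":0,"z":-0.002,"spin":0}]'
```

```text
time: 35.88
ee_pos: [0.4082, -0.273, 0.1337]
eef_rot: [0.582, 0.813, -0.0, 0.0]
ft_force: [-3.7, 2.4, 9.2]
width: 0.0525
```

Contact is at the expected 0.134. Releasing and rising.

```bash
python3 -m creep '[{"x":0,"y":0,"z":0.001,"spin":0}]' && python3 -m creep '[{"x":0,"y":0,"z":0,"spin":0},{"x":0,"y":0,"z":0,"spin":0},{"x":0,"y":0,"z":0,"spin":0},{"x":0,"y":0,"z":0.02,"spin":0},{"x":0,"y":0,"z":0.06,"spin":0},{"x":0,"y":0,"z":0.12,"spin":0},{"x":0,"y":0,"z":0.18,"spin":0},{"x":0,"y":0,"z":0.22,"spin":0},{"x":0,"y":0,"z":0.22,"spin":0}]' 0.087
python3 look.py w15 .166 .180 .408 -.272 .04
```

```text
time: 36.0
ee_pos: [0.408, -0.2729, 0.1339]
eef_rot: [0.582, 0.813, -0.0, 0.0]
ft_force: [0.4, 0.7, -1.5]
width: 0.0524
time: 37.12
ee_pos: [0.409, -0.2733, 0.3567]
eef_rot: [0.582, 0.813, -0.0, 0.003]
ft_force: [0.3, 0.3, -1.2]
width: 0.0868
305 enc [ 0.4079 -0.2726] 0.0543 fit [ 0.4075 -0.2727] zmax 0.175
37.175 [ 0.4084 -0.273   0.3545] jaw deg 108.8
```

```bash
python3 -m creep '[{"x":0.003,"y":0.05,"z":0,"spin":0},{"x":0.008,"y":0.11,"z":0,"spin":0},{"x":0.014,"y":0.17,"z":0,"spin":0},{"x":0.02,"y":0.23,"z":0,"spin":0},{"x":0.026,"y":0.29,"z":0,"spin":0},{"x":0.032,"y":0.35,"z":0,"spin":0},{"x":0.038,"y":0.41,"z":-0.01,"spin":0},{"x":0.044,"y":0.47,"z":-0.02,"spin":0},{"x":0.05,"y":0.525,"z":-0.04,"spin":0},{"x":0.055,"y":0.573,"z":-0.07,"spin":0},{"x":0.055,"y":0.573,"z":-0.13,"spin":0},{"x":0.055,"y":0.573,"z":-0.17,"spin":0}]' && python3 -m creep '[{"x":0,"y":0,"z":0,"spin":0},{"x":0,"y":0,"z":0,"spin":0}]' 0.05
python3 look.py w16 .034 .05 .4635 .300 .03; python3 - <<'E'
from h import *
P=cloud(np.load("w16.npz")).reshape(-1,3)
Q=P[(np.hypot(P[:,0]-.4635,P[:,1]-.3)<.045)&(P[:,2]>.006)&(P[:,2]<.018)];print(len(Q),cv2.minEnclosingCircle(Q[:,:2].astype(np.float32)))
E
```

```text
time: 38.67
ee_pos: [0.4608, 0.3003, 0.1796]
eef_rot: [0.581, 0.814, -0.002, -0.001]
ft_force: [0.2, -1.0, -0.1]
width: 0.0868
time: 38.92
ee_pos: [0.4632, 0.3005, 0.1849]
eef_rot: [0.582, 0.813, 0.001, -0.0]
ft_force: [0.4, -1.3, 0.0]
width: 0.0742
260 enc [0.4645 0.2996] 0.0223 fit [0.4638 0.2996] zmax 0.044
38.975 [0.4635 0.3007 0.1854] jaw deg 108.8
1239 ((0.4646335244178772, 0.2995118200778961), 0.02965708263218403)
```

```bash
python3 -m creep '[{"x":0.0008,"y":-0.001,"z":-0.05,"spin":0},{"x":0.0008,"y":-0.001,"z":-0.1,"spin":0},{"x":0.0008,"y":-0.001,"z":-0.14,"spin":0},{"x":0.0008,"y":-0.001,"z":-0.165,"spin":0},{"x":0.0008,"y":-0.001,"z":-0.177,"spin":0},{"x":0.0008,"y":-0.001,"z":-0.183,"spin":0},{"x":0.0008,"y":-0.001,"z":-0.183,"spin":0}]' && python3 -m creep '[{"x":0,"y":0,"z":0,"spin":0},{"x":0,"y":0,"z":0,"spin":0},{"x":0,"y":0,"z":0,"spin":0},{"x":0,"y":0,"z":0,"spin":0},{"x":0,"y":0,"z":0.003,"spin":0},{"x":0,"y":0,"z":0.01,"spin":0},{"x":0,"y":0,"z":0.01,"spin":0}]' 0.01 30
```

```text
time: 39.85
ee_pos: [0.4643, 0.2995, 0.0015]
eef_rot: [0.582, 0.813, 0.001, 0.0]
ft_force: [-0.1, 0.4, -0.3]
width: 0.0498
time: 40.72
ee_pos: [0.4641, 0.2995, 0.0114]
eef_rot: [0.582, 0.813, 0.001, 0.0]
ft_force: [-0.5, -1.2, -1.9]
width: 0.0213
```

```bash
python3 -m creep '[{"x":0,"y":0,"z":0.05,"spin":0},{"x":0,"y":0,"z":0.11,"spin":0},{"x":0,"y":0,"z":0.17,"spin":0},{"x":-0.002,"y":-0.02,"z":0.22,"spin":0},{"x":-0.007,"y":-0.07,"z":0.25,"spin":0},{"x":-0.013,"y":-0.13,"z":0.27,"spin":0},{"x":-0.019,"y":-0.19,"z":0.29,"spin":0},{"x":-0.025,"y":-0.25,"z":0.3,"spin":0},{"x":-0.031,"y":-0.31,"z":0.3,"spin":0},{"x":-0.037,"y":-0.37,"z":0.3,"spin":0},{"x":-0.043,"y":-0.43,"z":0.3,"spin":0},{"x":-0.049,"y":-0.485,"z":0.3,"spin":0}]' && python3 -m creep '[{"x":-0.004,"y":-0.045,"z":0,"spin":0},{"x":-0.0075,"y":-0.087,"z":0,"spin":0},{"x":-0.0075,"y":-0.087,"z":0,"spin":0},{"x":-0.0075,"y":-0.087,"z":0,"spin":0}]'
python3 look.py w17 .164 .180 .408 -.272 .04
```

```text
time: 42.22
ee_pos: [0.4141, -0.1878, 0.3108]
eef_rot: [0.582, 0.813, -0.0, 0.0]
ft_force: [1.3, 0.4, -0.1]
width: 0.0209
time: 42.72
ee_pos: [0.4075, -0.272, 0.3106]
eef_rot: [0.582, 0.813, 0.0, -0.0]
ft_force: [-0.1, 0.3, -0.1]
width: 0.0211
286 enc [ 0.4076 -0.2726] 0.054 fit [ 0.4071 -0.2727] zmax 0.174
42.775 [ 0.4076 -0.2716  0.3108] jaw deg 108.9
```

View pics/w17.png

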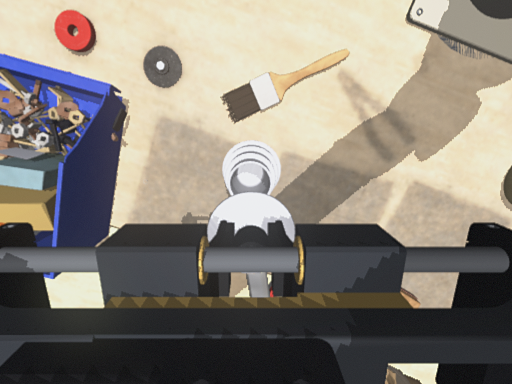

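The lid is held at (250,213) with the nest beneath it at (250,175). I'll check the held lid's level and offset from its disc.

```bash
python3 - <<'E'
from h import *
P=cloud(np.load("w17.npz")).reshape(-1,3)
Q=P[(np.hypot(P[:,0]-.4076,P[:,1]+.2718)<.034)&(P[:,2]>.31)&(P[:,2]<.328)]
A=np.c_[Q[:,:2]-[.4076,-.2718],np.ones(len(Q))];print(len(Q),np.linalg.lstsq(A,Q[:,2],rcond=None)[0].round(4),cv2.minEnclosingCircle(Q[:,:2].astype(np.float32)),Q.min(0),Q.max(0))
E
```

```text
2516 [0.0251 0.0085 0.3224] ((0.40845462679862976, -0.27143722772598267), 0.02972385846078396) [ 0.37892539 -0.30068038  0.31842639] [ 0.43743624 -0.24280468  0.32796613]
```

```bash
python3 -m creep '[{"x":-0.0008,"y":-0.0012,"z":-0.03,"spin":0},{"x":-0.0008,"y":-0.0012,"z":-0.075,"spin":0},{"x":-0.0008,"y":-0.0012,"z":-0.11,"spin":0},{"x":-0.0008,"y":-0.0012,"z":-0.125,"spin":0},{"x":-0.0008,"y":-0.0012,"z":-0.132,"spin":0},{"x":-0.0008,"y":-0.0012,"z":-0.136,"spin":0},{"x":-0.0008,"y":-0.0012,"z":-0.139,"spin":0},{"x":-0.0008,"y":-0.0012,"z":-0.141,"spin":0},{"x":-0.0008,"y":-0.0012,"z":-0.143,"spin":0},{"x":-0.0008,"y":-0.0012,"z":-0.143,"spin":0}]'
```

```text
time: 44.02
ee_pos: [0.4064, -0.274, 0.1676]
eef_rot: [0.582, 0.813, 0.0, -0.0]
ft_force: [0.1, 0.1, -0.3]
width: 0.0213
```

```bash
python3 -m creep '[{"x":0,"y":0,"z":-0.001,"spin":0},{"x":0,"y":0,"z":-0.002,"spin":0},{"x":0,"y":0,"z":-0.003,"spin":0},{"x":0,"y":0,"z":-0.003,"spin":0}]'
```

```text
time: 44.52
ee_pos: [0.4065, -0.2741, 0.1648]
eef_rot: [0.582, 0.813, 0.0, 0.0]
ft_force: [0.8, 0.0, -0.1]
width: 0.0211
```

```bash
python3 -m creep '[{"x":0,"y":0,"z":-0.001,"spin":0},{"x":0,"y":0,"z":-0.002,"spin":0},{"x":0,"y":0,"z":-0.002,"spin":0}]'
```

```text
time: 44.9
ee_pos: [0.4074, -0.2745, 0.1647]
eef_rot: [0.582, 0.813, -0.0, 0.001]
ft_force: [-4.2, 2.9, 18.1]
width: 0.021
```

Firm contact at ee 0.1647, against 0.1655 expected. I'll ease off, release to a small opening, rise and verify.

```bash
python3 -m creep '[{"x":0,"y":0,"z":0.002,"spin":0}]' && python3 -m creep '[{"x":0,"y":0,"z":0,"spin":0},{"x":0,"y":0,"z":0,"spin":0},{"x":0,"y":0,"z":0,"spin":0},{"x":0,"y":0,"z":0.02,"spin":0},{"x":0,"y":0,"z":0.06,"spin":0},{"x":0,"y":0,"z":0.12,"spin":0},{"x":0,"y":0,"z":0.17,"spin":0},{"x":0,"y":0,"z":0.17,"spin":0},{"x":0,"y":0,"z":0.17,"spin":0}]' 0.05
python3 look.py w18 .196 .212 .408 -.272 .03; python3 - <<'E'
from h import *
W=cloud(np.load("w18.npz"));P=W.reshape(-1,3)
d=np.hypot(P[:,0]-.408,P[:,1]+.272)
Q=P[(d<.035)&(P[:,2]>.165)&(P[:,2]<.186)]
A=np.c_[Q[:,:2]-[.408,-.272],np.ones(len(Q))];print("disc",len(Q),np.linalg.lstsq(A,Q[:,2],rcond=None)[0].round(4),cv2.minEnclosingCircle(Q[:,:2].astype(np.float32)))
for n in("scene","top"):
    c=r.camera(n);P=cloud(c).reshape(-1,3)
    for k,a,b in(("disc",.17,.182),("fl S",.136,.144),("fl M",.102,.11),("fl L",.070,.076)):
        q=P[(np.hypot(P[:,0]-.408,P[:,1]+.272)<.06)&(P[:,2]>a)&(P[:,2]<b)]
        if len(q)>5:print(n,k,len(q),np.round(cv2.minEnclosingCircle(q[:,:2].astype(np.float32))[0],4),round(2*cv2.minEnclosingCircle(q[:,:2].astype(np.float32))[1],4))
    if n=="scene":
        a=c["pixels"][80:230,260:420];cv2.imwrite("pics/s19.png",cv2.resize(a,None,fx=4,fy=4,interpolation=cv2.INTER_CUBIC))
E
```

```text
time: 45.02
ee_pos: [0.4066, -0.2741, 0.1651]
eef_rot: [0.582, 0.813, -0.0, 0.0]
ft_force: [-0.7, -0.0, -1.0]
width: 0.0212
time: 46.15
ee_pos: [0.4062, -0.274, 0.334]
eef_rot: [0.582, 0.813, 0.0, -0.0]
ft_force: [0.5, 0.6, -0.4]
width: 0.0499
287 enc [ 0.4071 -0.2736] 0.0223 fit [ 0.4065 -0.2738] zmax 0.208
46.2 [ 0.406  -0.2739  0.3335] jaw deg 108.8
disc 1329 [-0.0031 -0.0003  0.1761] ((0.4073045253753662, -0.2735513150691986), 0.029592107981443405)
scene disc 129 [ 0.4055 -0.2704] 0.0618
scene fl S 82 [ 0.407  -0.2683] 0.0672
scene fl M 94 [ 0.4078 -0.2668] 0.0811
scene fl L 92 [ 0.4062 -0.2655] 0.0898
top disc 40 [ 0.4    -0.2522] 0.0346
top fl S 72 [ 0.4047 -0.2602] 0.0602
top fl M 99 [ 0.4066 -0.2674] 0.0772
top fl L 98 [ 0.4081 -0.2696] 0.0898
```

View pics/s19.png

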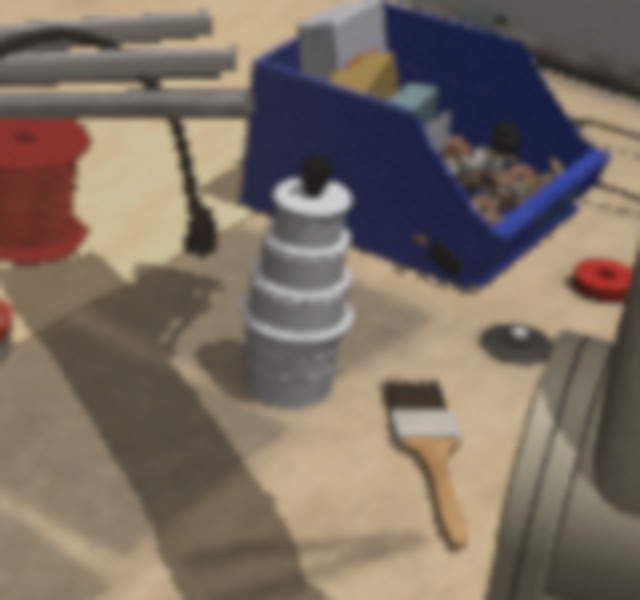

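The lid's disc top measures 0.176 against 0.176 expected, and its tilt is 0.003 rad. The picture shows the full stack upright with the lid on at (313,195). Handing in.

```bash
python3 -c "
from bench import r
print(r.close_job(), r.read_state()['time'])"
```

```text
the job is handed in; nothing more can be done
the job is handed in; nothing more can be done
```

The nest is built and handed in at about 46 s: medium pot in large, small in medium, lid on top, each lowered until contact and then released. No verdict came back, so the results below are my own measurements.

**Last checks**
- **Lid:** the top of its disc measured 176.1 mm high, against 176 expected, with a tilt of about 0.003 rad. It sits within about 2 mm of the small pot's axis.
- **Pots:** both reached contact at their expected nested heights. From the wrist camera, the rim centres of all three pots and the lid agree to within about 3 mm.
- **Bystanders:** I did not measure the glue bottle, sanding block or wax tin again at the end. No contact was planned with them, and I saw no sign of any.

**What did not go as described**
- **Large pot moved on purpose:** I slid it about 23 mm, inside the 30 mm limit, because a pipe end hung about 30 mm from its axis and the hand could not fit beside it. The first two pushes failed, one passing over the rim and one rocking the pot back. The next two slid it, and the last went about 5 mm further than planned.
- **Fingertip height:** the cameras put the fingertips about 15 mm above the reported TCP height, not 25 mm below it. I worked from the camera value.
- **Small pot gripped twice:** the opening read 52 mm on its 54 mm neck, so I set it down and regripped it. The reading stayed at 52 mm, but the pot hung level.
- **Cameras that disagreed:** the first rim-plane fit on the medium pot showed a slope of 0.034, which I took as noise. The final top and scene fits of the upper pieces differ from the wrist fits by several mm, and by about 2 cm for the top view of the lid, which caught only part of the disc. I relied on the wrist fits.

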